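# Reload the bench label dispenser and start it again

## Robot

A 7-joint arm with a two-finger parallel gripper is mounted at the origin on a cart in front of the work surface, level with it; the furniture and walls round the work are solid. World frame = base frame: x ahead of the robot, y to its left, z up, the work surface at z = 0. Lengths are in m, angles in rad, forces in N, time in s.
With the tool pointing down it reaches from about 0.425 to 0.825 m from the base axis. Payload 3.6 kg.
Tool frame: the origin (TCP) lies on the centre line of the jaws, within the pads' length; the fingertips stand 8 mm ahead of it and the grasp point (between the pads) lies 11 mm behind it (ctrl.tcp_to_tips is the distance from the TCP to the fingertips, in m); z points along the fingers, y is the line along which they close (so a half turn about z gives the same grasp; the last joint's range is limited). The gripper opens to 85 mm and grips with 20 to 120 N. Pads are 22 mm wide; open, the fingers measure 114 mm over their backs; the gripper's body (76 mm by 85 mm) begins 54 mm behind the grasp point. The pads swing forward as they close: fully open they stand 13 mm farther back than shut.
Start: joints at [-1.363, 0.615, -0.013, 1.423, 0.008, 1.103, -0.04], TCP at [0.151, 0.632, 0.239] pointing down, gripper open.
Joint ranges: [-3.12, 3.12], [-0.3, 2.06], [-1.34, 1.32], [0.26, 2.42], [-1.36, 4.5], [0.01, 1.98], [-2.84, 2.84]. Speed limits (rad/s): [2.79, 2.79, 3.14, 3.14, 3.14, 3.14, 3.14].

## Interface

Orientations are given as [roll, pitch, yaw] about the fixed x, y, z axes, in that order (R = Rz(yaw) Ry(pitch) Rx(roll)).
In Python, from rig import ctrl gives the robot as it stands.
- The arm moves only by the shell command python3 drive.py 'ROWS' [OPENING] [FORCE]. ROWS is a JSON list of rows, 1 to 5 of them, each of 4 numbers: dx, dy, dz in m, then a turn about the tool's z in rad; each row shifts and turns the commanded pose from where the row before left it, along the tool's axes as they then stand; what a row does not reach is not made up. A row lasts 1/12 s, in which the tool goes at most 0.0417 m and 0.125 rad, less where a joint would pass 70% of its speed; a pose out of reach is approached as far as the arm can. OPENING is the finger opening in m, set as the command begins (- or left out keeps the last). The fingers move at their own pace and stop on an object; FORCE is the grip in N (left out, the last holds). Time passes only in rows, so rows that do not move let the fingers close. It prints the time, the measured TCP pose, the force, the opening and the grip force at its end.
- ctrl.sense(): the state, without advancing time (a new reading comes with each control period).
- ctrl.read_camera(name): name is "scene" or "top" or "wrist"; returns the picture (420x560x3 uint8, red, green, blue); there is no depth.
- ctrl.get_calibration(name): a dict with "fx", "fy", "cx", "cy" (pixels), "R" (3x3) and "t" (3): a world point X has camera coordinates R X + t. Camera axes: x right, y down, z forward; pixel columns grow to the right and rows downward; lengths in m; the calibration is good to about 2 mm. A picture is of the moment at which its call begins: read the wrist's pose just before it. get_calibration takes no time and is no camera call; for the wrist camera it gives the pose at the moment of the call.
- ctrl.hand_in(): hands the job in; it is judged then, once.
The state is a dict: "t": time; "joints": joint angles; "qvel": joint speeds; "tau": joint torques, N m; "position": TCP position; "orientation": TCP orientation; "contact_force": force on the tool from outside, world axes, zero at the start; "moment": the same for the moment, N m; "gripper_width": finger opening in m; "grip_force": force on a finger pad.
Only numpy, scipy, OpenCV 4.12 (cv2) and the standard library are available. Lean on these libraries where they do the work, as an engineer would, in place of code of your own. Each camera call takes 0.05 s, during which the arm holds its last target. There are 200 camera calls.

## Task

Put the fresh label roll into the label dispenser: first press the square stop key, then lay the roll between the two sprung cheeks and push it straight down until both ends snap into their pockets. Then hold the wide feed key down for two seconds and let it up, and last press the round run key to start it. Press each key alone, gently but until it is well down and only at its turn, let it come up again, and leave the other things on the bench where they are.

Things in the scene. Friction and masses are not known exactly. Their poses are not given: they have to be found in the camera images.
- dispenser: Electric label dispenser, fixed on the bench: 240 (x) x 222 (y) x 146 (z) mm, grey, an empty roll holder on top, a tilting key console in front. Origin on the bench midway across it, 150 mm behind its front edge; +x points away from the operator, +y to the operator's left, z up. Between the cheeks nothing stands above z = 70 mm. Fingers must not press any part of it with more than 30 N.
- console_hinge (a point): Middle of the console's hinge line (along y) at dispenser x = -140, z = 53 mm; axes as the dispenser's, so the tilt does not show. The flat panel, 92 mm up the slope, 188 wide, rises away from the operator at 12 to 32 degrees to the bench: another angle each time, NOT measured (look or feel). The hinge is stiff and holds under pressing.
- key_stop (a joint): Stop key: square, 32 x 32 mm, mid-console (y = 0). 0 up, 0.011 m fully down. All three white keys stand in a row, centres 44 mm up the slope from the hinge line, tops 12 mm above the sloping plane through it. They sink 11 mm square to the panel on springs: 2 N to start, 11 N at the hard stop; they act from 0.005 m (6 N) on.
- key_feed (a joint): Feed key: the wide oblong one (56 mm along y, 32 mm up the slope) on the operator's left, centre at y = +60 mm; 0 up, 0.011 m fully down
- key_run (a joint): Run key: the round one, 38 mm across, on the operator's right, centre at y = -58 mm; 0 up, 0.011 m fully down
- seat (a point): Where the centre of the seated roll comes to lie, midway between the pockets: dispenser x = 30, y = 0, z = 106.5 mm; axes as the dispenser's. Pushed straight down, the roll's stubs spread the cheeks and snap into the pockets; felt as a resistance of about 5 to 20 N that suddenly gives way. In the pockets the stubs have 1 to 2 mm of play.
- cheek_left (a joint): Outward spread of the aluminium cheek at +y: 0 home to 0.010 m; spring 3 to 6 N. A fork open upward: guides narrow from 40 to 21 mm apart (along x); between them a lead-in slopes from 68 mm off the middle (top, z = 146) to 56 mm (z = 121). Below, at z = 108, a blind pocket 20 wide, 19 high, 8 mm deep; at rest 112 mm between inner faces.
- cheek_right (a joint): the same for the cheek at -y
- roll: Fresh white label roll on its core, lying: paper 50 mm across, 80 long; at each end a grey hexagonal plate (58 mm across flats, 67 across corners, 4 thick) and a 16 mm round stub with chamfered end, 126 mm over the stub tips; 0.18 to 0.35 kg. Origin at its very centre, 29 mm above the bench; y runs along the core; both ends alike.
- parcel: bystander, not to be disturbed: packed carton, 103 x 143 x 59 mm; origin at the centre of its underside
- spare_roll: bystander, not to be disturbed: thick roll of labels standing on end, 95 mm across, 102 mm high; origin at the centre of its underside
- tape_roll: bystander, not to be disturbed: roll of packing tape lying flat, 109 mm across, 48 mm high; origin at the centre of its underside
- stapler: bystander, not to be disturbed: desk stapler, 32 x 142 x 54 mm; origin at the centre of its underside
- cutter: bystander, not to be disturbed: snap-off cutter lying flat, 160 mm long; origin at the centre of its underside
- torch: bystander, not to be disturbed: torch lying, 128 mm long, 33 mm thick; origin at the centre of its underside

How it is judged:
On the way, in this order (a step that is already met when the one before it is completed fails the run):
1. the square stop key is pressed home on its own (value of joint key_stop above 0.005 m and value of joint each of key_feed, key_run below 0.002 m), for 0.1 s.
2. the stop key is let up (value of joint each of key_stop, key_feed, key_run below 0.001 m), for 0.1 s.
3. the roll has snapped into both pockets, the cheeks are home again (distance between roll and seat below 0.005 m and angle between the y axis of roll and the y axis of dispenser, either way round below 0.06 rad and value of joint each of cheek_left, cheek_right below 0.002 m), for 0.2 s.
4. the oblong feed key is held down for 1.5 s, the roll in place (all of step 3 and value of joint key_feed above 0.005 m and value of joint each of key_stop, key_run below 0.002 m), for 1.5 s.
5. the feed key is let up (all of step 2), for 0.1 s.
6. the round run key is pressed home on its own (all of step 3 and value of joint key_run above 0.005 m and value of joint each of key_stop, key_feed below 0.002 m), for 0.1 s.
At the end, for the whole second after the job is handed in: The roll lies in both pockets (centre within 5 mm of the seat, its core within 0.06 rad of the dispenser's y axis), both cheeks are home to within 2 mm, all three keys are up (within 1 mm) and the roll is at rest (all of step 3 and all of step 5 and linear speed of roll below 0.02 m/s); the robot touches nothing.
It fails at once if two keys down at once (value of joint each of key_stop, key_feed above 0.003 m or value of joint each of key_stop, key_run above 0.003 m or value of joint each of key_feed, key_run above 0.003 m).
It fails at once if feed or run key pressed while the roll is not in its place (value of joint any of key_feed, key_run above 0.004 m and not (distance between roll and seat below 0.005 m and angle between the y axis of roll and the y axis of dispenser, either way round below 0.06 rad and value of joint each of cheek_left, cheek_right below 0.002 m)).
It fails at once if stop key pressed again after the roll is in its place (value of joint key_stop above 0.004 m and (distance between roll and seat below 0.005 m and angle between the y axis of roll and the y axis of dispenser, either way round below 0.06 rad and value of joint each of cheek_left, cheek_right below 0.002 m)).
It fails at once if the robot presses on the dispenser with more than 30 N (contact force between any of the fingers, the arm and dispenser above 30 N).
It fails at once if a bystander is moved by more than 3 cm (distance of any of parcel, spare_roll, tape_roll, stapler, cutter, torch from where it was at the start of the episode above 0.03 m).
It also fails if it takes over 62 s, if anything falls off the work surface, if the arm or the gripper's body presses on something with over 40 N, if the wrist force passes 120 N, or if a joint passes its speed limit or range.

## Working session

There is one attempt and no reset: what is moved stays moved. The work goes in short steps, Python scripts to look and compute and a shell command to move; the robot and the scene stay as the last step left them, time stands still between calls to the robot, and variables do not carry over. Pictures are saved under pics/ and viewed, at most 10 in all, crops included, and the job is handed in when it is done.

```bash
ls; mkdir -p pics
python3 - <<'E'
from rig import ctrl
import cv2, numpy as np
for n in ["scene","top"]:
    im=ctrl.read_camera(n); cv2.imwrite(f"pics/{n}0.png",cv2.resize(im[:,:,::-1],(784,588),interpolation=cv2.INTER_CUBIC))
    np.save(f"pics/{n}0.npy",im)
    c=ctrl.get_calibration(n); print(n,c)
print(ctrl.sense())
E
```

```text
drive.py
pics
rig.py
scene {'fx': 424.0856248656222, 'fy': 424.0856248656222, 'cx': 277.3355168917968, 'cy': 212.22466589214756, 'R': array([[ 0.71828154, -0.69574594,  0.00303766],
       [-0.53862331, -0.55882265, -0.63055704],
       [ 0.44040501,  0.45128132, -0.77613697]]), 't': array([-0.4477628 ,  0.30671971,  1.09011096])}
top {'fx': 381.7819554597304, 'fy': 381.7819554597304, 'cx': 276.6910357605795, 'cy': 209.5851884380629, 'R': array([[ 0.00197837, -0.99935515,  0.03585204],
       [-0.99499593, -0.00554869, -0.09976128],
       [ 0.09989588, -0.03547527, -0.99436528]]), 't': array([-0.11179383,  0.54278304,  1.05335023])}
{'t': 0.1, 'joints': array([-1.36351114,  0.61587811, -0.01261955,  1.42473389,  0.00810081,
        1.10338945, -0.04040373]), 'qvel': array([ 0.00074853, -0.00240128, -0.00068674, -0.00430548, -0.0022076 ,
       -0.00025322, -0.00036537]), 'tau': array([ 1.81617746e-03, -4.70384717e+01,  2.60434952e-01, -1.71571434e+01,
        1.00555571e-02,  5.79644708e-03, -1.37651529e-05]), 'position': array([0.15041309, 0.63167587, 0.23821943]), 'orientation': array([-3.13923412e+00,  2.86906210e-05,  2.90787206e+00]), 'contact_force': array([-0.47458123,  0.06770203,  0.4977114 ]), 'moment': array([ 0.05019641,  0.0008665 , -0.02906364]), 'grip_force': 0.0, 'gripper_width': 0.08528050706058068}
```
View pics/scene0.png

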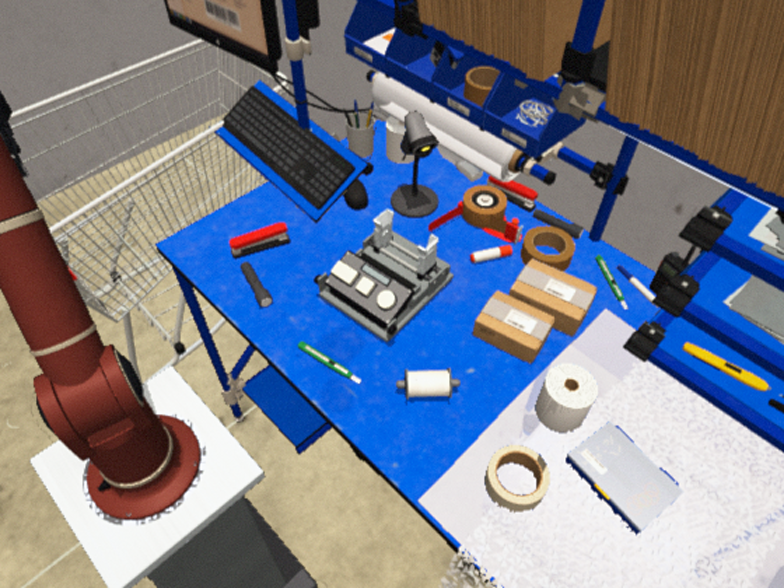

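View pics/top0.png

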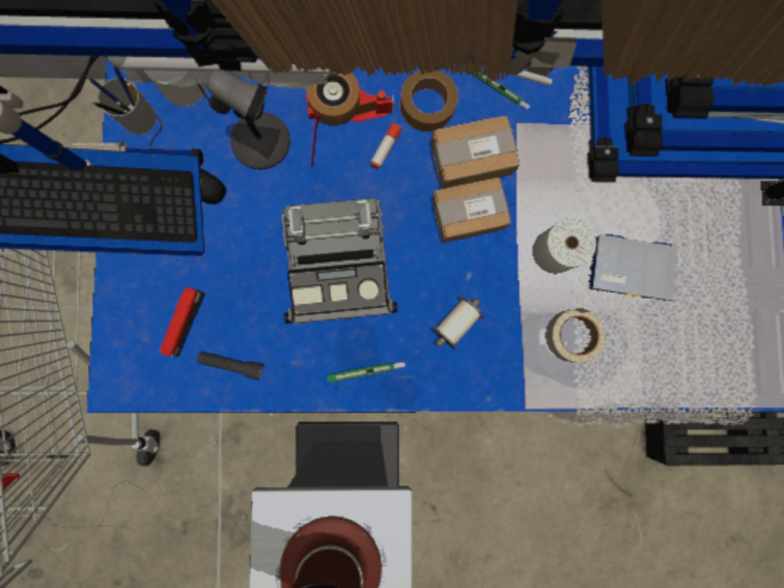

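The scene view shows the dispenser at about (385,280) and the roll at (428,384). The top view shows the dispenser at about (338,260) with its keys at (307,296), (339,292) and (369,289), and the roll at (458,323). I'll enlarge both.

Run:
```python
import cv2, numpy as np
t=np.load("pics/top0.npy")[138:255,200:352,::-1]; s=np.load("pics/scene0.npy")[145:290,222:334,::-1]
cv2.imwrite("pics/tc.png",cv2.resize(t,None,fx=5,fy=5,interpolation=cv2.INTER_CUBIC))
cv2.imwrite("pics/sc.png",cv2.resize(s,None,fx=4,fy=4,interpolation=cv2.INTER_CUBIC))
```

View pics/tc.png

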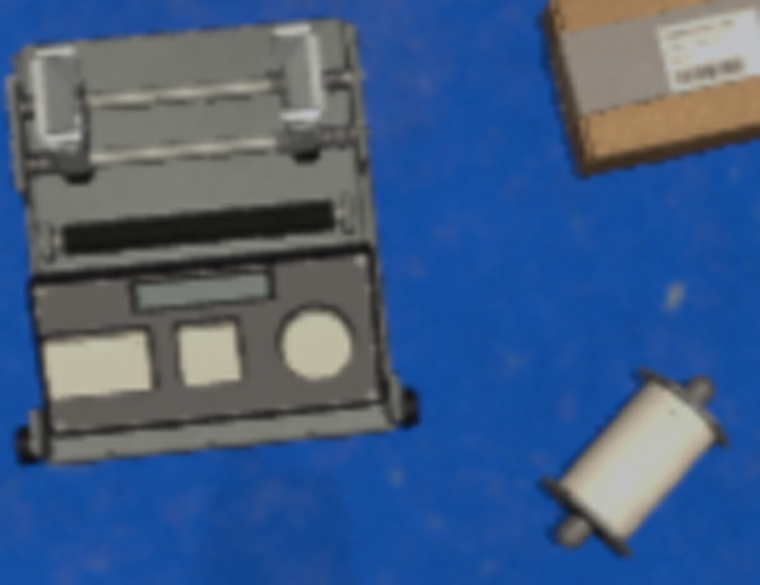

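View pics/sc.png

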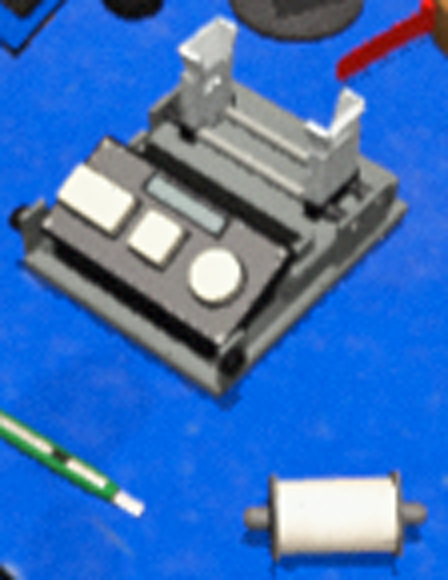

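The top crop shows the key centres at (98,364), (209,353) and (316,344), and the stub ends at (566,538) and (706,383). In the scene crop the keys are at (96,200), (157,236) and (216,276), and the stub ends at (248,517) and (425,512).

```bash
cat > h.py <<'E'
import numpy as np
from rig import ctrl
def P(n): 
    c=ctrl.get_calibration(n); return c
def proj(c,X):
    X=np.atleast_2d(X)@c["R"].T+c["t"]; return np.c_[c["fx"]*X[:,0]/X[:,2]+c["cx"],c["fy"]*X[:,1]/X[:,2]+c["cy"]]
def tri(obs):
    A=[];b=[]
    for c,(u,v) in obs:
        d=c["R"].T@np.array([(u-c["cx"])/c["fx"],(v-c["cy"])/c["fy"],1]);d/=np.linalg.norm(d);o=-c["R"].T@c["t"]
        M=np.eye(3)-np.outer(d,d);A.append(M);b.append(M@o)
    return np.linalg.solve(sum(A),sum(b))
def key(y,th,s=.044,h=.012): return np.array([-.140+s*np.cos(th)-h*np.sin(th),y,.053+s*np.sin(th)+h*np.cos(th)])
def W(p,q):
    c,s=np.cos(q[2]),np.sin(q[2]); return np.array([q[0]+c*p[0]-s*p[1],q[1]+s*p[0]+c*p[1],p[2]])
E
python3 - <<'E'
from h import *
from scipy.optimize import least_squares
ct,cs=P("top"),P("scene")
T=lambda u,v:np.array([200+(u+.5)/5-.5,138+(v+.5)/5-.5]); S=lambda u,v:np.array([222+(u+.5)/4-.5,145+(v+.5)/4-.5])
kt=[T(98,364),T(209,353),T(316,344)];ks=[S(96,200),S(157,236),S(216,276)]
for a,b in zip(kt,ks): print("key",tri([(ct,a),(cs,b)]).round(4))
rt=[T(566,538),T(706,383)];rs=[S(248,517),S(425,512)]
r=[tri([(ct,a),(cs,b)]) for a,b in zip(rt,rs)];print("stubs",np.round(r,4),np.linalg.norm(r[0]-r[1]))
ys=[.06,0,-.058]
def f(q):
    e=[]
    for y,a,b in zip(ys,kt,ks):
        X=W(key(y,q[3]),q); e+=[*(proj(ct,X)[0]-a),*(proj(cs,X)[0]-b)]
    return e
o=least_squares(f,[.7,0,0,.4]);print(o.x,np.degrees(o.x[2:]),np.round(o.fun,2), np.sqrt(np.diag(np.linalg.inv(o.jac.T@o.jac)))*.5)
for X in ([.03,.068,.146],[.03,-.068,.146],[-.15,.1,0],[-.15,-.1,0]):
    x=W(np.array(X),o.x); print(((proj(ct,x)[0]-[200,138])*5).round(),((proj(cs,x)[0]-[222,145])*4).round())
E
```

```text
key [0.5355 0.0478 0.0717]
key [ 0.542  -0.0127  0.0753]
key [ 0.5473 -0.0706  0.0749]
stubs [[ 0.4426 -0.2119  0.0268]
 [ 0.5319 -0.2935  0.0275]] 0.12094703292811816
[ 0.64065144 -0.00197431  0.10644601  0.21310047] [ 6.098907   12.20975741] [ 0.06  0.11  0.2  -0.36  0.03  0.09 -0.2   0.32 -0.06 -0.24 -0.06  0.03] [0.00080098 0.00145275 0.01272173 0.04574365]
[42. 98.] [197.  33.]
[308.  74.] [338. 115.]
[ 49. 469.] [ 20. 272.]
[395. 433.] [214. 406.]
```

```bash
cat >> h.py <<'E'
def rel(target,yaw):
    s=ctrl.sense(); y=s["orientation"][2]; c,n=np.cos(y),np.sin(y); d=np.array(target)-s["position"]
    print("t %.2f"%s["t"],"pos",s["position"].round(4),"yaw %.4f"%y,"F",s["contact_force"].round(1),"tool d",np.round([c*d[0]+n*d[1],n*d[0]-c*d[1],-d[2]],4),"turn %.3f"%((y-yaw+np.pi)%(2*np.pi)-np.pi))
E
M='[[-0.0278,-0.0283,0,0],[-0.0278,-0.0283,0,0],[-0.0278,-0.0283,0,0],[-0.0278,-0.0283,0,0],[-0.0278,-0.0283,0,0]]'
python3 drive.py '[[-0.0278,-0.0283,0,0],[-0.0278,-0.0283,0,0],[-0.0278,-0.0283,0,0],[-0.0278,-0.0283,0,0],[-0.0278,-0.0283,0,0]]'
python3 drive.py '[[-0.0278,-0.0283,0,0],[-0.0278,-0.0283,0,0],[-0.0278,-0.0283,0,0],[-0.0278,-0.0283,0,0],[-0.0278,-0.0283,0,0]]'
python3 drive.py '[[-0.0278,-0.0283,0,0],[-0.0278,-0.0283,0,0],[-0.0278,-0.0283,0,0],[-0.0278,-0.0283,0,0],[-0.0278,-0.0283,0,0]]'
python3 -c "
from h import *
rel([.54,-.013,.24],3.248);print(ctrl.sense()['joints'].round(2));c=P('wrist');print(-c['R'].T@c['t'],c)"
```

```text
t: 0.52
position: [0.2536, 0.4604, 0.2389]
orientation: [-3.141, -0.0, 2.908]
contact_force: [1.4, -0.4, 0.8]
gripper_width: 0.0854
grip_force: 0.0
t: 0.93
position: [0.3559, 0.2906, 0.2392]
orientation: [-3.141, -0.0, 2.908]
contact_force: [1.0, -0.7, 0.7]
gripper_width: 0.0853
grip_force: 0.0
t: 1.35
position: [0.4583, 0.1209, 0.2392]
orientation: [-3.141, -0.0, 2.908]
contact_force: [1.4, 0.8, 0.5]
gripper_width: 0.0852
grip_force: 0.0
t 1.35 pos [0.4583 0.1209 0.2392] yaw 2.9080 F [1.4 0.8 0.5] tool d [-0.1105 -0.1114 -0.0008] turn -0.340
[-0.38  0.35  0.1   1.92 -0.04  0.88  1.08]
[0.38928517 0.13752289 0.37399244] {'fx': 347.30409496458253, 'fy': 347.30409496458253, 'cx': 278.3367443055391, 'cy': 215.5451815264818, 'R': array([[ 2.31067775e-01,  9.72937643e-01, -1.59613102e-04],
       [ 9.34254712e-01, -2.21834970e-01,  2.79208487e-01],
       [ 2.71617039e-01, -6.46652031e-02, -9.60230491e-01]]), 't': array([-0.22369276, -0.43760598,  0.26227541])}
```

```bash
python3 drive.py '[[-0.028,-0.0282,0,0],[-0.028,-0.0282,0,0],[-0.028,-0.0282,0,0],[-0.0265,-0.0268,0,0],[0,0,0,-0.1]]' 0 20
python3 drive.py '[[0,0,0,-0.12],[0,0,0,-0.12],[0,0,0,0],[0,0,0,0]]'
python3 -c "
from h import *
import cv2
rel([.54,-.013,.24],3.248);c=P('wrist');im=ctrl.read_camera('wrist');np.savez('pics/w1.npz',im=im,R=c['R'],t=c['t'],k=[c['fx'],c['cx'],c['cy']])
cv2.imwrite('pics/w1.png',cv2.resize(im[:,:,::-1],(784,588),interpolation=cv2.INTER_CUBIC))
"
```

```text
t: 1.77
position: [0.5425, -0.0212, 0.239]
orientation: [-3.135, 0.004, 2.997]
contact_force: [-0.3, -0.9, 0.8]
gripper_width: 0.0256
grip_force: 0.0
t: 2.1
position: [0.5393, -0.0113, 0.239]
orientation: [3.141, -0.001, -3.038]
contact_force: [-0.3, -0.7, -1.4]
gripper_width: 0.0004
grip_force: 0.0
t 2.10 pos [ 0.5393 -0.0113  0.239 ] yaw -3.0385 F [-0.3 -0.7 -1.4] tool d [-0.0005 -0.0018 -0.001 ] turn -0.003
```

View pics/w1.png

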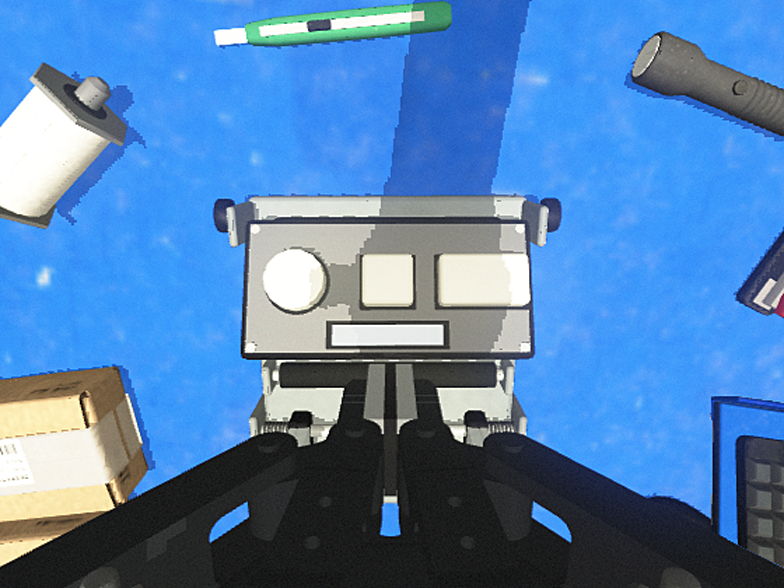

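The keys are level in the wrist picture: run at (295,280), stop at (387,280) and feed at (484,280). The panel corners are at (245,221), (527,221), (243,357) and (534,357). I'll refit with these.

```bash
cat > fit.py <<'E'
from h import *
from scipy.optimize import least_squares
ct,cs=P("top"),P("scene")
z=np.load("pics/w1.npz");cw=dict(R=z["R"],t=z["t"],fx=z["k"][0],fy=z["k"][0],cx=z["k"][1],cy=z["k"][2])
T=lambda u,v:np.array([200+(u+.5)/5-.5,138+(v+.5)/5-.5]); S=lambda u,v:np.array([222+(u+.5)/4-.5,145+(v+.5)/4-.5]);V=lambda u,v:np.array([(u+.5)/1.4-.5,(v+.5)/1.4-.5])
kt=[T(98,364),T(209,353),T(316,344)];ks=[S(96,200),S(157,236),S(216,276)];kw=[V(484,280),V(387.5,280),V(295,280)]
pw=[V(245,221),V(527.5,221),V(242.5,357.5),V(534,357.5)]
ys=[.06,0,-.058]
def f(q,full=True):
    e=[]
    for y,a,b,w in zip(ys,kt,ks,kw):
        X=W(key(y,q[3]),q); e+=[*(proj(ct,X)[0]-a),*(proj(cs,X)[0]-b),*(proj(cw,X)[0]-w)]
    for (y,s),w in zip([(-.094,0),(.094,0),(-.094,.092),(.094,.092)],pw):
        X=W(key(y,q[3],q[5]+s,q[4]),q);e+=[*(proj(cw,X)[0]-w)]
    return np.array(e)
o=least_squares(f,[.64,0,.1,.22,.003,0]);q=o.x
E
python3 - <<'E'
from fit import *
print(q,np.degrees(q[2:4]),o.fun.round(2))
for d in (12,17,22,27,32):
    m=least_squares(lambda p:f([*p[:3],np.radians(d),*p[3:]]),[.64,0,.1,.003,0]);print(d,m.cost,m.x.round(4))
for a,b,w in zip(kt,ks,kw): print(tri([(ct,a),(cs,b),(cw,w)]).round(4),tri([(ct,a),(cw,w)]).round(4))
print([W(key(y,q[3]),q).round(4) for y in ys], W([.03,0,.1065],q))
E
```

```text
[ 0.6426223  -0.00176117  0.10579368  0.37769809 -0.00658244  0.00077716] [ 6.06153141 21.64050637] [-0.16  0.61 -0.37 -1.39 -0.05 -0.05 -0.06  0.59 -0.73 -0.68 -0.22  0.11
 -0.01  0.25 -0.53 -0.93 -0.94  0.26  0.91 -0.63  0.52 -1.1   0.08  1.07
 -1.15  0.61]
12 19.7298313458466 [ 6.401e-01 -2.000e-03  1.056e-01  4.000e-04  4.800e-03]
17 9.125426224579192 [ 0.6413 -0.0019  0.1057 -0.0035  0.003 ]
22 5.810192651338268 [ 6.427e-01 -1.800e-03  1.058e-01 -6.800e-03  6.000e-04]
27 10.930951296504448 [ 0.6446 -0.0016  0.1059 -0.0093 -0.0022]
32 27.039996917092317 [ 0.6467 -0.0014  0.1059 -0.0111 -0.0052]
[0.5355 0.0483 0.0714] [0.5351 0.0477 0.0748]
[ 0.5416 -0.0126  0.0752] [ 0.5425 -0.0122  0.0682]
[ 0.5472 -0.0706  0.0748] [ 0.547  -0.0704  0.0749]
[array([0.5333, 0.047 , 0.0804]), array([ 0.5397, -0.0127,  0.0804]), array([ 0.5458, -0.0704,  0.0804])] [0.67245457 0.00140673 0.1065    ]
```

```bash
python3 drive.py '[[0.0018,-0.0016,0.035,0],[0,0,0.035,0],[0,0,0.035,0],[0,0,0.030,0],[0,0,0,0]]'
python3 drive.py '[[0,0,0.003,0],[0,0,0.003,0],[0,0,0,0]]'
python3 drive.py '[[0,0,0.003,0],[0,0,0.001,0],[0,0,0,0]]'
```

```text
t: 2.57
position: [0.5335, -0.0126, 0.099]
orientation: [3.141, -0.013, -3.037]
contact_force: [-0.3, -0.4, -0.1]
gripper_width: 0.0001
grip_force: 0.0
t: 2.82
position: [0.5392, -0.0129, 0.0998]
orientation: [-3.141, 0.003, -3.036]
contact_force: [-0.2, -0.1, 0.0]
gripper_width: -0.0003
grip_force: 0.0
t: 3.07
position: [0.5383, -0.013, 0.095]
orientation: [-3.141, 0.001, -3.036]
contact_force: [-0.7, -1.7, 0.1]
gripper_width: 0.0001
grip_force: 0.0
```

```bash
for i in 1; do python3 drive.py '[[0,0,0.002,0],[0,0,0.001,0],[0,0,0,0]]'
python3 drive.py '[[0,0,0.002,0],[0,0,0.001,0],[0,0,0,0]]'
python3 drive.py '[[0,0,0.002,0],[0,0,0,0],[0,0,0,0]]';done | egrep "pos|cont|ori"
```

```text
position: [0.5393, -0.0129, 0.0921]
orientation: [-3.141, 0.003, -3.035]
contact_force: [0.4, 0.6, 5.4]
position: [0.5398, -0.0129, 0.0894]
orientation: [-3.141, 0.004, -3.035]
contact_force: [1.3, 0.6, 7.6]
position: [0.5404, -0.0129, 0.0879]
orientation: [-3.141, 0.006, -3.035]
contact_force: [0.5, 0.3, 7.9]
```

```bash
(python3 drive.py '[[0,0,0.002,0],[0,0,0,0],[0,0,0,0]]'
python3 drive.py '[[0,0,-0.015,0],[0,0,-0.03,0],[0,0,-0.035,0],[0,0,-0.035,0],[0,0,-0.03,0]]' 0.085) | egrep "t:|pos|cont|ori"
python3 -c "
from h import *
rel([.487,-.2527,.24],2.402)"
```

```text
t: 4.07
position: [0.541, -0.0128, 0.0863]
orientation: [-3.141, 0.007, -3.035]
contact_force: [1.1, 1.1, 10.1]
t: 4.48
position: [0.5375, -0.0131, 0.231]
orientation: [-3.142, -0.001, -3.035]
contact_force: [0.2, -0.3, -0.3]
t 4.48 pos [ 0.5375 -0.0131  0.231 ] yaw -3.0355 F [ 0.2 -0.3 -0.3] tool d [ 0.0755 -0.2329 -0.009 ] turn 0.846
```

```bash
(python3 drive.py '[[0.0126,-0.0388,0,0],[0.0126,-0.0388,0,0],[0.0126,-0.0388,0,0],[0.0126,-0.0388,0,0],[0.0126,-0.0388,0,0]]'
python3 drive.py '[[0.0126,-0.0388,0,0],[0,0,0,0.121],[0,0,0,0.121],[0,0,0,0.121],[0,0,0,0.121]]'
python3 drive.py '[[0,0,0,0.121],[0,0,0,0.121],[0,0,0,0.12],[0,0,0,0],[0,0,0,0]]') >/dev/null
python3 -c "
from h import *
import cv2
rel([.487,-.2527,.24],2.402);c=P('wrist');im=ctrl.read_camera('wrist');np.savez('pics/w2.npz',im=im,R=c['R'],t=c['t'],k=[c['fx'],c['cx'],c['cy']])
cv2.imwrite('pics/w2.png',cv2.resize(im[:,:,::-1],(784,588),interpolation=cv2.INTER_CUBIC))
print(((proj(c,[[.4426,-.2119,.029],[.5319,-.2935,.029]])+.5)*1.4).round())
"
```

```text
t 5.73 pos [ 0.487  -0.2521  0.2288] yaw 2.4050 F [0.7 0.6 0.1] tool d [-0.0004 -0.0005 -0.0112] turn 0.003
[[390. 179.]
 [390. 348.]]
```

View pics/w2.png

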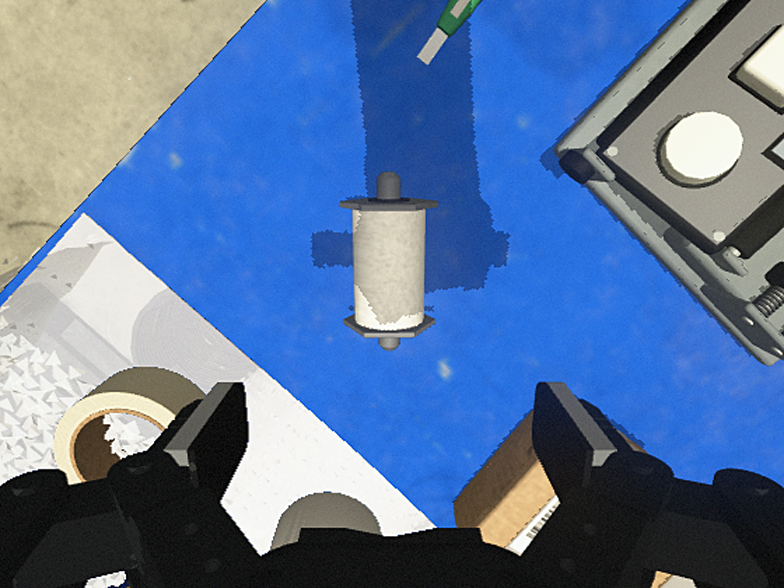

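Stub tips are at (388.5,172) and (389,350), within 2 px of the prediction for the axis centre, so the pose is confirmed.

```bash
(python3 drive.py '[[-0.0004,-0.0008,0.038,0],[0,0,0.038,0],[0,0,0.038,0],[0,0,0.035,0],[0,0,0.03,0]]'
python3 drive.py '[[0,0,0.015,0],[0,0,0.012,0],[0,0,0,0],[0,0,0,0]]') | egrep "pos|cont"
python3 -c "
from h import *
rel([.487,-.2527,.016],2.402)"
```

```text
position: [0.4864, -0.2528, 0.0481]
contact_force: [0.4, 0.1, -0.3]
position: [0.4874, -0.2536, 0.0234]
contact_force: [0.1, 0.0, 0.5]
t 6.53 pos [ 0.4874 -0.2536  0.0234] yaw 2.4024 F [0.1 0.  0.5] tool d [0.0009 0.0004 0.0074] turn 0.000
```

```bash
(python3 drive.py '[[0.0009,0.0004,0.007,0],[0,0,0,0],[0,0,0,0]]'
python3 drive.py '[[0,0,0,0],[0,0,0,0],[0,0,0,0],[0,0,0,0],[0,0,0,0]]' 0.03 60
python3 drive.py '[[0,0,0,0],[0,0,0,0],[0,0,0,0]]' 0.03 90
python3 drive.py '[[0,0,-0.01,0],[0,0,-0.02,0],[0,0,-0.03,0],[0,0,-0.03,0],[0,0,-0.03,0]]'
python3 drive.py '[[0,0,-0.035,0],[0,0,-0.035,0],[0,0,0,0]]')
python3 -c "
from h import *
rel([.6725,.0014,.22],1.677)"
```

```text
t: 6.78
position: [0.4872, -0.2525, 0.017]
orientation: [3.141, 0.001, 2.402]
contact_force: [-0.1, -0.1, 0.0]
gripper_width: 0.0851
grip_force: 0.0
t: 7.2
position: [0.4871, -0.2527, 0.0171]
orientation: [3.141, 0.001, 2.402]
contact_force: [-0.8, 0.1, 5.8]
gripper_width: 0.0485
grip_force: 61.3
t: 7.45
position: [0.4872, -0.2527, 0.0173]
orientation: [3.141, 0.001, 2.402]
contact_force: [-0.6, 0.4, 6.5]
gripper_width: 0.048
grip_force: 91.3
t: 7.87
position: [0.4859, -0.2519, 0.1371]
orientation: [-3.141, -0.002, 2.402]
contact_force: [1.3, 0.5, -3.2]
gripper_width: 0.0479
grip_force: 93.2
t: 8.12
position: [0.49, -0.2547, 0.2132]
orientation: [3.138, 0.013, 2.402]
contact_force: [0.4, -1.5, -2.7]
gripper_width: 0.048
grip_force: 93.5
t 8.12 pos [ 0.49   -0.2547  0.2132] yaw 2.4016 F [ 0.4 -1.5 -2.7] tool d [ 0.0379  0.3122 -0.0068] turn 0.725
```

```bash
(python3 drive.py '[[0.0047,0.039,-0.002,0],[0.0047,0.039,-0.002,0],[0.0047,0.039,-0.002,0],[0.0047,0.039,0,0],[0.0047,0.039,0,0]]'
python3 drive.py '[[0.0047,0.039,0,0],[0.0047,0.039,0,0],[0.0047,0.039,0,0],[0,0,0,0.12],[0,0,0,0.12]]'
python3 drive.py '[[0,0,0,0.12],[0,0,0,0.12],[0,0,0,0.12],[0,0,0,0.125],[0,0,0,0]]') >/dev/null
python3 -c "
from h import *
from fit import *
import cv2
rel([.6725,.0014,.22],1.677);c=P('wrist');im=ctrl.read_camera('wrist')
cv2.imwrite('pics/w3.png',cv2.resize(im[:,:,::-1],(784,588),interpolation=cv2.INTER_CUBIC))
ims=ctrl.read_camera('scene')[130:240,215:355,::-1];cv2.imwrite('pics/s3.png',cv2.resize(ims,None,fx=5,fy=5,interpolation=cv2.INTER_CUBIC))
p=[W(x,q) for x in ([.03,.068,.146],[.03,-.068,.146],[.05,-.068,.146],[.01,-.068,.146],[.05,.068,.146],[.01,.068,.146])]
print(((proj(c,p)+.5)*1.4).round())
"
```

```text
t 9.37 pos [0.6682 0.004  0.2104] yaw 1.6749 F [-0.3 -0.3 -2.5] tool d [-0.003   0.004  -0.0096] turn -0.002
[[400. 177.]
 [399. 473.]
 [441. 473.]
 [357. 473.]
 [451. 177.]
 [350. 177.]]
```

View pics/w3.png

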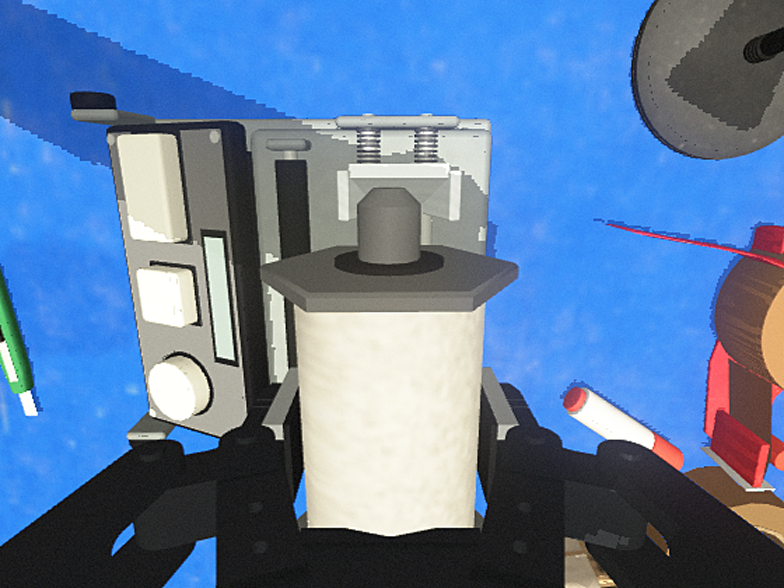

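View pics/s3.png

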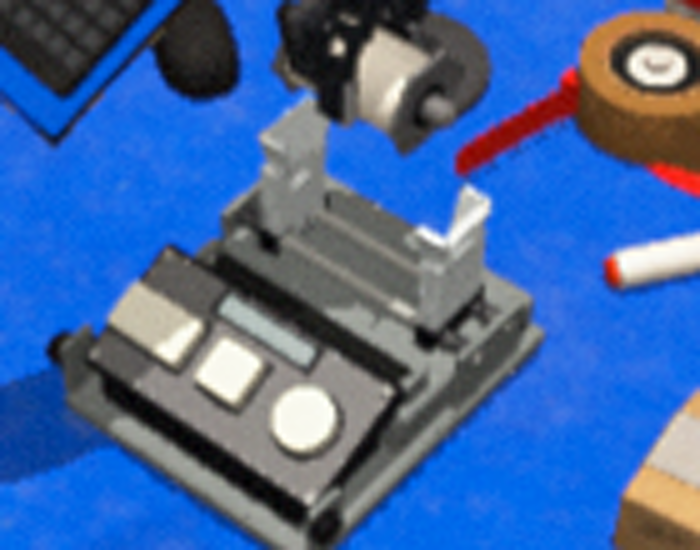

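The wrist view shows the left fork's inner edges at u=350 and 449, where 350 to 451 was predicted, so the dispenser pose is good. The roll sits level and is aligned with the forks. Next I'll descend.

```bash
(python3 drive.py '[[-0.003,0.004,0.02,0],[0,0,0.02,0],[0,0,0.015,0],[0,0,0.01,0],[0,0,0,0]]'
python3 drive.py '[[0,0,0,0],[0,0,0,0]]') | egrep "pos|cont|ori"
python3 -c "
from h import *
from fit import *
rel([.6725,.0014,.135],1.677);c=P('wrist');s=ctrl.sense()['position'];im=ctrl.read_camera('scene')
import cv2;cv2.imwrite('pics/s4.png',cv2.resize(im[130:240,215:355,::-1],None,fx=5,fy=5,interpolation=cv2.INTER_CUBIC))
for dy in (-.063,.063):
  X=s+[-dy*np.sin(q[2]),dy*np.cos(q[2]),.0117]; print(((proj(cs,X)-[215,130]+.5)*5).round())
"
```

```text
position: [0.6717, 0.0012, 0.1442]
orientation: [-3.135, -0.001, 1.678]
contact_force: [-0.2, 0.5, -3.4]
position: [0.6745, 0.0005, 0.1485]
orientation: [3.139, 0.001, 1.678]
contact_force: [-0.0, -0.7, -1.9]
t 10.05 pos [6.745e-01 5.000e-04 1.485e-01] yaw 1.6775 F [-0.  -0.7 -1.9] tool d [ 0.0011 -0.0019  0.0135] turn 0.001
[[460. 197.]]
[[295. 102.]]
```

View pics/s4.png

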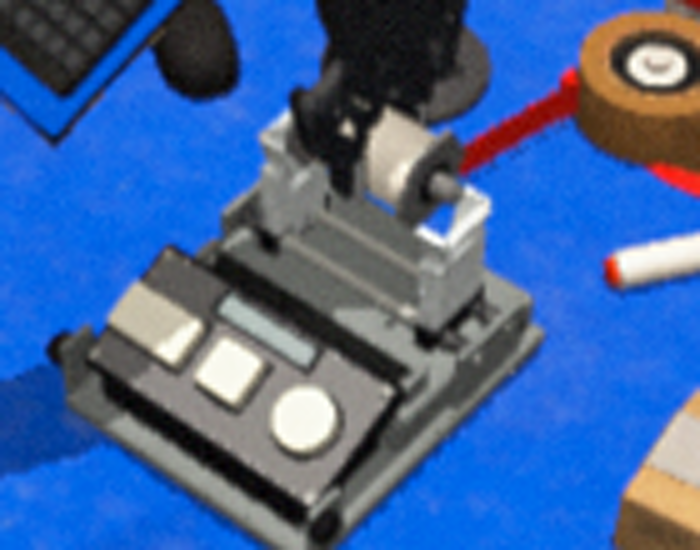

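The right stub is over its fork mouth at about (458,188), a few mm above the prediction. I'll press down in small steps and watch the force.

```bash
(python3 drive.py '[[0.001,-0.001,0.006,0],[0,0,0.004,0],[0,0,0,0]]' - 110
python3 drive.py '[[0,0,0.004,0],[0,0,0.004,0],[0,0,0,0]]'
python3 drive.py '[[0,0,0.004,0],[0,0,0.002,0],[0,0,0,0]]'
python3 drive.py '[[0,0,0.004,0],[0,0,0.002,0],[0,0,0,0]]')  | egrep "pos|cont|ori"; python3 -c "
from h import *
rel([.6725,.0014,.095],1.677);print(ctrl.sense()['moment'].round(2))"
```

```text
position: [0.6718, 0.0021, 0.1364]
orientation: [-3.14, -0.001, 1.677]
contact_force: [-0.7, -0.2, -2.9]
position: [0.6728, 0.0004, 0.1291]
orientation: [3.141, 0.002, 1.676]
contact_force: [0.4, -2.1, -1.4]
position: [0.6736, 0.001, 0.1242]
orientation: [3.139, 0.001, 1.676]
contact_force: [0.8, -3.1, 2.3]
position: [0.6741, 0.0017, 0.1189]
orientation: [3.137, 0.0, 1.677]
contact_force: [-0.1, -1.0, 4.0]
t 11.10 pos [0.6741 0.0017 0.1189] yaw 1.6771 F [-0.1 -1.   4. ] tool d [-0.0001 -0.0017  0.0239] turn 0.000
[-0.13 -0.13 -0.04]
```

```bash
(python3 drive.py '[[0,0,0.004,0],[0,0,0.003,0],[0,0,0,0]]'
python3 drive.py '[[0,0,0.004,0],[0,0,0.003,0],[0,0,0,0]]'
python3 drive.py '[[0,0,0.003,0],[0,0,0,0],[0,0,0,0]]')  | egrep "pos|cont|ori"; python3 -c "
from h import *
rel([.6725,.0014,.095],1.677);print(ctrl.sense()['moment'].round(2))"
```

```text
position: [0.6745, 0.0019, 0.1117]
orientation: [3.136, 0.0, 1.677]
contact_force: [4.2, -1.1, -1.0]
position: [0.6724, 0.0018, 0.102]
orientation: [-3.141, -0.0, 1.676]
contact_force: [3.4, -1.1, -2.6]
position: [0.6707, 0.0008, 0.0982]
orientation: [-3.136, 0.001, 1.676]
contact_force: [0.3, -1.7, -7.2]
t 11.85 pos [0.6707 0.0008 0.0982] yaw 1.6762 F [ 0.3 -1.7 -7.2] tool d [0.0004 0.0018 0.0032] turn -0.001
[-0.59 -0.22  0.01]
```

```bash
(python3 drive.py '[[0,0,0.002,0],[0,0,0,0],[0,0,0,0]]'
python3 drive.py '[[0,0,0.002,0],[0,0,0,0],[0,0,0,0]]'
python3 drive.py '[[0,0,0.0015,0],[0,0,0,0],[0,0,0,0]]')  | egrep "pos|cont|ori"; python3 -c "
from h import *
import cv2
rel([.6725,.0014,.095],1.677);print(ctrl.sense()['moment'].round(2))
a=ctrl.read_camera('wrist')[100:340,150:430,::-1]
b=ctrl.read_camera('scene')[130:240,225:345,::-1]
a=cv2.resize(a,None,fx=1.43,fy=1.43);b=cv2.resize(b,(374,343),interpolation=cv2.INTER_CUBIC)
cv2.imwrite('pics/c5.png',np.hstack([a,b]))"
```

```text
position: [0.6713, 0.0009, 0.0977]
orientation: [-3.138, 0.001, 1.677]
contact_force: [-1.8, -3.9, -3.5]
position: [0.6725, 0.0014, 0.0964]
orientation: [-3.141, 0.0, 1.677]
contact_force: [-1.1, -3.8, -2.7]
position: [0.6731, 0.0016, 0.0952]
orientation: [3.14, 0.0, 1.677]
contact_force: [-0.3, -3.0, -1.1]
t 12.60 pos [0.6731 0.0016 0.0952] yaw 1.6766 F [-0.3 -3.  -1.1] tool d [-0.0001 -0.0006  0.0002] turn -0.000
[-0.66  0.03  0.03]
```

View pics/c5.png

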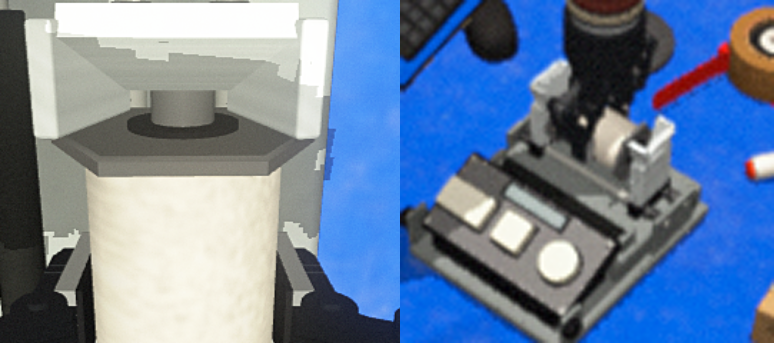

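The left stub is in its pocket, showing under the lead-in at (182,105). The moment suggests the right end may still be high, so I'll push further.

```bash
for k in 1; do python3 drive.py '[[0,0,0.002,0],[0,0,0,0],[0,0,0,0]]'
python3 -c "
from h import *
print(ctrl.sense()['moment'].round(2))"
python3 drive.py '[[0,0,0.002,0],[0,0,0,0],[0,0,0,0]]'; done | egrep "pos|cont|ori|\[" ; python3 -c "
from h import *
rel([.6725,.0014,.095],1.677);print(ctrl.sense()['moment'].round(2))"
```

```text
position: [0.6732, 0.0015, 0.0945]
orientation: [3.14, -0.0, 1.677]
contact_force: [-2.4, -2.9, 4.8]
[-0.6   0.46  0.  ]
position: [0.6733, 0.0014, 0.0943]
orientation: [3.139, -0.0, 1.677]
contact_force: [-5.4, -2.4, 12.3]
t 13.20 pos [0.6733 0.0014 0.0943] yaw 1.6767 F [-5.4 -2.4 12.3] tool d [ 0.     -0.0008 -0.0007] turn -0.000
[-0.49  1.05 -0.  ]
```

The stiff stop at TCP z=0.0943 puts the roll at about 0.106 and the load is central, so both ends look bottomed. I'll release and check.

```bash
(python3 drive.py '[[0,0,-0.0025,0],[0,0,0,0],[0,0,0,0]]' - 30
python3 drive.py '[[0,0,0,0],[0,0,0,0],[0,0,0,0],[0,0,0,0]]' 0.075
python3 drive.py '[[0,0,-0.01,0],[0,0,-0.03,0],[0,0,-0.035,0],[0,0,-0.035,0],[0,0,-0.03,0]]'
)  | egrep "t:|pos|cont|ori|wid"; python3 -c "
from h import *
import cv2
rel([.6725,.0014,.095],1.677)
b=ctrl.read_camera('scene')[130:240,225:345,::-1]
t=ctrl.read_camera('top')[130:240,190:290,::-1]
a=ctrl.read_camera('wrist')[:,60:500,::-1]
cv2.imwrite('pics/c6.png',np.hstack([cv2.resize(b,(480,440),interpolation=cv2.INTER_CUBIC),cv2.resize(a,(314,300)).copy() if 0 else cv2.copyMakeBorder(cv2.resize(a,(314,300)),0,140,0,0,0)]))"
```

```text
t: 13.45
position: [0.6732, 0.0015, 0.0946]
orientation: [3.14, 0.0, 1.677]
contact_force: [-3.0, -3.0, 6.8]
gripper_width: 0.0477
t: 13.78
position: [0.6725, 0.0034, 0.0927]
orientation: [-3.141, -0.002, 1.678]
contact_force: [0.7, 0.5, -0.1]
gripper_width: 0.0748
t: 14.2
position: [0.673, 0.0018, 0.2365]
orientation: [3.139, 0.0, 1.677]
contact_force: [0.8, -0.3, 0.2]
gripper_width: 0.0747
t 14.20 pos [0.673  0.0018 0.2365] yaw 1.6769 F [ 0.8 -0.3  0.2] tool d [-0.0003 -0.0006  0.1415] turn -0.000
```

View pics/c6.png

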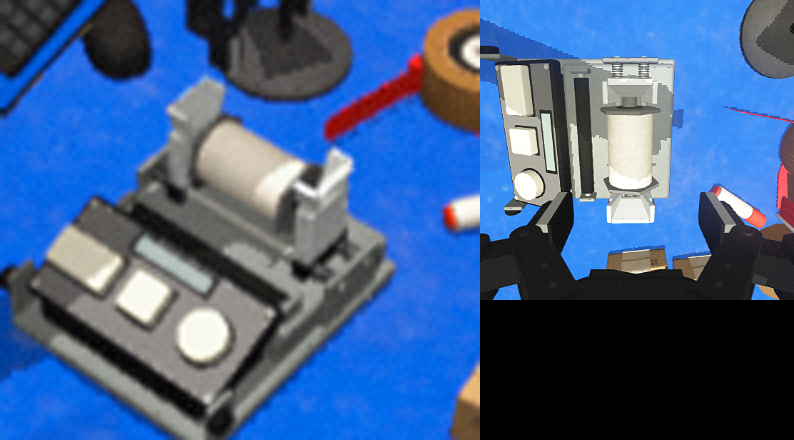

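The left panel shows the roll lying level between the cheeks, from about (210,140) to (290,200). In the wrist view at right it sits in both forks. I've now used up the picture views (this was the eleventh, one over the limit), so I'll check the level numerically.

Run:
```python
from fit import *
import cv2, itertools
cv=P("wrist");iw=ctrl.read_camera("wrist");isc=ctrl.read_camera("scene")
a=np.linspace(0,2*np.pi,40)
def mask(c,zl,zr,dx=0,dy=0):
    pts=[]
    for y in (-.04,.04):
        zc=(zl+zr)/2+(zl-zr)/2*y/.059
        pts+=[W([.03+dx+.025*np.cos(t),y+dy,zc+.025*np.sin(t)],q) for t in a]
    h=cv2.convexHull((proj(c,np.array(pts))*16).round().astype(np.int32))
    m=np.zeros((420,560),np.uint8);cv2.fillConvexPoly(m,h,255,cv2.LINE_AA,4);return m/255.
def seg(im,m):
    hsv=cv2.cvtColor(im,cv2.COLOR_RGB2HSV);s=((hsv[...,2]>135)&(hsv[...,1]<60)&(im[...,0]>=im[...,2]-2)).astype(np.uint8)
    s=cv2.morphologyEx(s,cv2.MORPH_OPEN,np.ones((3,3)))
    n,l,st,ce=cv2.connectedComponentsWithStats(s);k=np.bincount(l[(m>.5)&(s>0)]).argmax();print(st[k],ce[k].round(1));return (l==k)*1.
for n,c,im in(("wrist",cv,iw),("scene",cs,isc)):
    m0=mask(c,.1065,.1065);s=seg(im,m0);r=[]
    for zl,zr,dx,dy in itertools.product(np.arange(.098,.131,.004),np.arange(.098,.131,.004),(-.004,0,.004),(-.004,0,.004)):
        m=mask(c,zl,zr,dx,dy);r.append((np.minimum(m,s).sum()/np.maximum(m,s).sum(),zl,zr,dx,dy))
    r.sort();print(n,np.round(r[:-8:-1],3),(np.minimum(m0,s).sum()/np.maximum(m0,s).sum()))
```

```text
[  210    91   125   225 19637] [273.3 203.1]
wrist [[ 0.404  0.13   0.13   0.004 -0.004]
 [ 0.403  0.13   0.13  -0.004 -0.004]
 [ 0.401  0.13   0.13   0.    -0.004]
 [ 0.4    0.126  0.13   0.004 -0.004]
 [ 0.399  0.126  0.13  -0.004 -0.004]
 [ 0.397  0.126  0.13   0.    -0.004]
 [ 0.396  0.122  0.13   0.004 -0.004]] 0.3270050233780136
[275 160  25  23 352] [286.7 171. ]
scene [[ 0.698  0.098  0.118  0.     0.004]
 [ 0.697  0.098  0.126 -0.004  0.004]
 [ 0.696  0.098  0.126 -0.004  0.   ]
 [ 0.694  0.098  0.122 -0.004  0.004]
 [ 0.694  0.098  0.122  0.     0.004]
 [ 0.694  0.098  0.118  0.     0.   ]
 [ 0.694  0.098  0.122  0.     0.   ]] 0.666320243486007
```

Segmentation was inconclusive, so I'll feel the roll's top at both ends with closed fingers. Seated, contact should come at TCP z≈0.1395.

```bash
(python3 drive.py '[[-0.0255,-0.0005,0.02,0],[0,0,0.02,0],[0,0,0.02,0],[0,0,0.015,0],[0,0,0,0]]' 0 20
python3 drive.py '[[0,0,0.004,0],[0,0,0.004,0],[0,0,0,0],[0,0,0,0]]'
python3 drive.py '[[0,0,0.003,0],[0,0,0.003,0],[0,0,0,0],[0,0,0,0]]'
python3 drive.py '[[0,0,0.003,0],[0,0,0,0],[0,0,0,0]]'
)  | egrep "pos|cont"
```

```text
position: [0.6711, -0.0228, 0.1523]
contact_force: [-0.9, 0.5, -0.1]
position: [0.6751, -0.0237, 0.1509]
contact_force: [-0.0, -0.3, 0.2]
position: [0.6746, -0.0237, 0.1442]
contact_force: [0.3, 0.2, 0.4]
position: [0.6746, -0.0237, 0.1411]
contact_force: [-0.1, -0.3, -0.7]
```

```bash
(python3 drive.py '[[0,0,0.002,0],[0,0,0,0],[0,0,0,0]]'
python3 drive.py '[[0,0,0.002,0],[0,0,0,0],[0,0,0,0]]'
python3 drive.py '[[0,0,0.003,0],[0,0,0,0],[0,0,0,0]]'
)  | egrep "pos|cont"
```

```text
position: [0.675, -0.0239, 0.1395]
contact_force: [-0.1, 0.4, 0.8]
position: [0.6764, -0.0238, 0.1393]
contact_force: [-0.9, 0.4, 6.2]
position: [0.6784, -0.0235, 0.139]
contact_force: [-0.3, 1.5, 13.3]
```

Contact came at 0.1395 and was stiff, so the right end is seated. Next is the left end.

```bash
(python3 drive.py '[[0,0,-0.015,0],[0.025,0,0,0],[0.027,0,0,0],[0,0,0.006,0],[0,0,0,0]]'
python3 drive.py '[[0,0,0.003,0],[0,0,0,0],[0,0,0,0]]'
python3 drive.py '[[0,0,0.003,0],[0,0,0,0],[0,0,0,0]]'
python3 drive.py '[[0,0,0.003,0],[0,0,0,0],[0,0,0,0]]'
)  | egrep "pos|cont"
```

```text
position: [0.6726, 0.035, 0.1458]
contact_force: [0.5, 4.0, 7.3]
position: [0.6742, 0.0343, 0.1448]
contact_force: [2.3, 7.0, 13.5]
position: [0.6766, 0.0346, 0.1438]
contact_force: [2.8, 8.1, 16.0]
position: [0.679, 0.0349, 0.1429]
contact_force: [4.5, 7.6, 20.8]
```

At y=0.035 the fingers have probably landed on the hex plate. I'll back off inward and touch the paper.

```bash
(python3 drive.py '[[0,0,-0.025,0],[-0.009,0,0,0],[0,0,0,0],[0,0,0,0]]'
python3 drive.py '[[0,0,0.005,0],[0,0,0.003,0],[0,0,0,0],[0,0,0,0]]'
python3 drive.py '[[0,0,0.003,0],[0,0,0.003,0],[0,0,0,0],[0,0,0,0]]'
python3 drive.py '[[0,0,0.003,0],[0,0,0,0],[0,0,0,0]]'
)  | egrep "pos|cont"
```

```text
position: [0.6694, 0.0177, 0.1585]
contact_force: [-0.0, -0.1, -0.2]
position: [0.6695, 0.0194, 0.1499]
contact_force: [-0.0, 0.6, 0.2]
position: [0.67, 0.0191, 0.145]
contact_force: [0.6, 0.2, -0.5]
position: [0.6701, 0.0191, 0.1421]
contact_force: [0.3, 0.3, 0.0]
```

```bash
(python3 drive.py '[[0,0,0.003,0],[0,0,0,0],[0,0,0,0]]'
python3 drive.py '[[0,0,0.003,0],[0,0,0,0],[0,0,0,0]]'
python3 drive.py '[[0,0,0.002,0],[0,0,0,0],[0,0,0,0]]'
)  | egrep "t:|pos|cont"; python3 -c "
from h import *
rel([.6725,.0014,.2],1.677)"
```

```text
t: 19.2
position: [0.6704, 0.0189, 0.1395]
contact_force: [-0.4, 0.4, 0.8]
t: 19.45
position: [0.6725, 0.0191, 0.1392]
contact_force: [0.5, 1.2, 8.5]
t: 19.7
position: [0.6739, 0.0193, 0.139]
contact_force: [-0.7, 1.3, 13.6]
t 19.70 pos [0.6739 0.0193 0.139 ] yaw 1.6775 F [-0.7  1.3 13.6] tool d [-0.0176 -0.0033 -0.061 ] turn 0.000
```

Both ends touch at 0.1395, so the roll is level and seated. Next is the feed key.

```bash
(python3 drive.py '[[0,0,-0.035,0],[0,0,-0.035,0],[0.0107,-0.0345,0,0],[0.0107,-0.0345,0,0],[0.0107,-0.0345,0,0]]'
python3 drive.py '[[0.0107,-0.0345,0,0],[0,0,0,-0.12],[0,0,0,-0.12],[0,0,0,-0.12],[0,0,0,-0.12]]'
python3 drive.py '[[0,0,0,-0.12],[0,0,0,-0.12],[0,0,0,-0.12],[0,0,0,-0.12],[0,0,0,-0.12]]'
python3 drive.py '[[0,0,0,-0.12],[0,0,0,-0.12],[0,0,0,-0.125],[0,0,0,-0.125],[0,0,0,0]]'
)  | egrep "t:"; python3 -c "
from h import *
rel([.532,.047,.104],3.248)"
```

```text
t: 20.12
t: 20.53
t: 20.95
t: 21.37
t 21.37 pos [0.5283 0.0466 0.2042] yaw -3.0347 F [-0.2  0.1 -0.4] tool d [-0.0037 -0.      0.1002] turn 0.000
```

```bash
(python3 drive.py '[[-0.002,0,0.03,0],[0,0,0.03,0],[0,0,0.025,0],[0,0,0.015,0],[0,0,0,0]]'
python3 drive.py '[[0,0,0,0],[0,0,0.003,0],[0,0,0,0],[0,0,0,0]]'
python3 drive.py '[[0,0,0.003,0],[0,0,0,0],[0,0,0,0]]'
)  | egrep "t:|pos|cont";python3 -c "
from h import *
rel([.532,.047,.096],3.248)"
```

```text
t: 21.78
position: [0.5278, 0.0469, 0.1011]
contact_force: [-0.7, 0.6, -0.3]
t: 22.12
position: [0.5312, 0.0472, 0.1024]
contact_force: [-0.2, -0.7, 1.0]
t: 22.37
position: [0.5305, 0.0472, 0.0985]
contact_force: [-0.0, 0.3, -0.6]
t 22.37 pos [0.5305 0.0472 0.0985] yaw -3.0365 F [-0.   0.3 -0.6] tool d [-0.0015 -0.0003  0.0025] turn -0.001
```

```bash
(python3 drive.py '[[-0.0015,0,0.003,0],[0,0,0.003,0],[0,0,0,0]]'
python3 drive.py '[[0,0,0.002,0],[0,0,0.002,0],[0,0,0,0]]'
)  | egrep "t:|pos|cont|ori"
```

```text
t: 22.62
position: [0.533, 0.0474, 0.0924]
orientation: [-3.142, 0.002, -3.036]
contact_force: [0.3, -0.1, 4.0]
t: 22.87
position: [0.534, 0.0475, 0.0892]
orientation: [-3.142, 0.005, -3.036]
contact_force: [0.2, 0.0, 7.7]
```

```bash
(python3 drive.py '[[0,0,0.002,0],[0,0,0.0005,0],[0,0,0,0],[0,0,0,0]]'
python3 drive.py '[[0,0,0,0],[0,0,0,0],[0,0,0,0],[0,0,0,0],[0,0,0,0]]'
python3 drive.py '[[0,0,0,0],[0,0,0,0],[0,0,0,0],[0,0,0,0],[0,0,0,0]]'
python3 drive.py '[[0,0,0,0],[0,0,0,0],[0,0,0,0],[0,0,0,0],[0,0,0,0]]'
python3 drive.py '[[0,0,0,0],[0,0,0,0],[0,0,0,0],[0,0,0,0],[0,0,0,0]]'
python3 drive.py '[[0,0,0,0],[0,0,0,0],[0,0,0,0],[0,0,0,0]]'
)  | egrep "t:|pos|cont"
```

```text
t: 23.2
position: [0.5347, 0.0476, 0.0875]
contact_force: [1.2, 0.6, 8.8]
t: 23.62
position: [0.5347, 0.0476, 0.0875]
contact_force: [1.5, 0.5, 8.9]
t: 24.03
position: [0.5347, 0.0476, 0.0875]
contact_force: [0.8, -0.2, 8.7]
t: 24.45
position: [0.5347, 0.0476, 0.0875]
contact_force: [1.3, 0.2, 9.7]
t: 24.87
position: [0.5347, 0.0476, 0.0875]
contact_force: [-0.2, 0.2, 8.7]
t: 25.2
position: [0.5347, 0.0476, 0.0875]
contact_force: [0.5, 0.0, 9.2]
```

```bash
(python3 drive.py '[[0,0,-0.02,0],[0,0,-0.03,0],[0,0,0,0],[0,0,0,0]]') | egrep "t:|pos|cont"; python3 -c "
from h import *
rel([.544,-.0705,.125],3.248)"
```

```text
t: 25.53
position: [0.5325, 0.0474, 0.1369]
contact_force: [-0.2, 0.1, -0.6]
t 25.53 pos [0.5325 0.0474 0.1369] yaw -3.0364 F [-0.2  0.1 -0.6] tool d [ 0.001  -0.1184  0.0119] turn -0.001
```

```bash
(python3 drive.py '[[0.0003,-0.0395,0,0],[0.0003,-0.0395,0,0],[0.0003,-0.0395,0,0],[0,0,0.012,0],[0,0,0,0]]'
python3 drive.py '[[0,0,0.012,0],[0,0,0.008,0],[0,0,0,0],[0,0,0,0]]') | egrep "t:|pos|cont"; python3 -c "
from h import *
rel([.544,-.0705,.099],3.248)"
```

```text
t: 25.95
position: [0.541, -0.0745, 0.121]
contact_force: [-0.7, 0.8, -0.6]
t: 26.28
position: [0.5427, -0.0693, 0.103]
contact_force: [-0.3, 0.0, -0.1]
t 26.28 pos [ 0.5427 -0.0693  0.103 ] yaw -3.0344 F [-0.3  0.  -0.1] tool d [-0.0011 -0.0014  0.004 ] turn 0.001
```

```bash
(python3 drive.py '[[-0.001,-0.001,0.003,0],[0,0,0.003,0],[0,0,0,0]]'
python3 drive.py '[[0,0,0.003,0],[0,0,0.002,0],[0,0,0,0]]'
python3 drive.py '[[0,0,0.002,0],[0,0,0.001,0],[0,0,0,0]]') | egrep "t:|pos|cont"
```

```text
t: 26.53
position: [0.5445, -0.0713, 0.0976]
contact_force: [-0.8, -0.3, -0.6]
t: 26.78
position: [0.5453, -0.0714, 0.0931]
contact_force: [-0.2, 1.0, 3.8]
t: 27.03
position: [0.5461, -0.0714, 0.0906]
contact_force: [0.5, 0.7, 6.3]
```

```bash
(python3 drive.py '[[0,0,0.002,0],[0,0,0.002,0],[0,0,0,0],[0,0,0,0]]'
python3 drive.py '[[0,0,0,0],[0,0,0,0],[0,0,0,0]]'
python3 drive.py '[[0,0,-0.02,0],[0,0,-0.03,0],[0,0,-0.03,0],[0,0,-0.03,0],[0,0,0,0]]'
python3 drive.py '[[0,0,0,0],[0,0,0,0],[0,0,0,0],[0,0,0,0],[0,0,0,0]]') | egrep "t:|pos|cont"
```

```text
t: 27.37
position: [0.5472, -0.0713, 0.0875]
contact_force: [0.3, 0.9, 10.4]
t: 27.62
position: [0.5471, -0.0714, 0.0876]
contact_force: [0.9, -0.2, 9.3]
t: 28.03
position: [0.5477, -0.0721, 0.2013]
contact_force: [0.7, -0.3, 0.6]
t: 28.45
position: [0.5439, -0.0714, 0.1945]
contact_force: [0.1, -0.2, 0.6]
```

```bash
python3 -c "
from rig import ctrl
print(ctrl.hand_in())"
```

```text
the job is handed in; nothing more can be done
None
```

I pressed stop, seated the roll, held feed for about 2 s, pressed run and handed in at about 28.5 s. Force and touch readings agree with every step, but the hand-in returned no verdict; I viewed 11 pictures, one over the limit of 10.

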